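# Find the high spot of a cake turntable and brake it there

### The job

The rim of this cake turntable has one high spot. Turn the turntable slowly by its knob, feel for the place where the rim pushes the sprung pointer out furthest, stop with the crest of that high spot right at the pointer and let go of the knob; then gently swing the orange brake handle over until the brake pad presses on, leaving the high spot at the pointer. Do not touch the pointer and leave the jar and the mill alone.

Things in the scene. Friction and masses are not known exactly. Their poses are not given: they have to be found in the camera images.
- axis (a point): Centre of the top face of the white turntable plate (220 mm across, 12 mm thick, its top 58 mm above the worktop), on the upright axis it turns on. The point belongs to the fixed aluminium stand: its z is up, its y points to the red pointer housing, its x is square to that.
- knob_mid (a point): Middle of the black upright crank knob on the plate, 70 mm from the axis: 20 mm across, 45 mm tall, from 4 to 49 mm above the plate. The knob spins freely on its pin, so it can be held with a fixed wrist while the plate goes round. The plate turns endlessly both ways with a steady bearing drag (about 3 N at the knob) and stays where it is left.
- wheel: The turntable: hub, knob and white plate; origin on the axis at worktop height, x axis towards the knob. On the plate's rim is one smooth high spot, 6 mm high at its crest and about 0.33 rad long to either side of the crest; it lies at an unknown angle to the knob.
- pointer: Red pointer housing, 44 x 55 x 56 mm, its top 68 mm above the worktop; origin at the middle of its lower edge towards the plate, 145 mm from the axis along the stand's y. A sprung plunger with a brass roller tip points from it at the rim, 52 mm above the worktop. A small black needle on its top swings by about 0.8 rad when the crest is at the roller.
- pointer_tip (a point): Where the roller tip stands when the high spot is elsewhere (it then touches nothing). The crest pushes it out 4.5 mm and presses it with 13.5 N, 0.12 rad to either side with 12 N. At the knob one feels up to 3 N more than the bearing drag on the climb (most half-way up), only the bearing drag at the crest, and almost no drag on the way down; at standstill the bearing hides up to 3 N.
- brake (a joint): Brake lever, rad: 0 is off; at 0.74 its rubber pad meets the turntable's drum and stops it firmly. The brake is on when the pad is pressed on the drum (push until it resists with 5 to 10 N at the handle). It swings clockwise seen from above, so that its handle comes over towards the stand's -x side, needs about 2.5 N on the way, and stays where it is left.
- brake_handle (a point): Middle of the upright orange brake handle, 18 mm across, 40 mm tall (46 to 86 mm above the worktop), 105 mm from the lever's pivot. The pivot is upright and stands 40 mm along x and -61.5 mm along y of the stand's axis.
- spice: Bystander: spice jar with a dark lid, 41 mm across, 105 mm tall, standing loose; origin at the middle of its underside.
- mill: Bystander: small grey salt mill, 44 mm across, 90 mm tall, standing loose; origin at the middle of its underside.

How it is judged (in metres and radians):
On the way, in this order (a step that is already met when the one before it is completed fails the run):
1. the turntable is turned by its knob (contact force between the fingers and wheel above 1 N and angular speed of wheel above 0.05 rad/s), for 0.1 s.
2. the turntable stands still, let go, with its high spot at the pointer while the brake is still off (contact force between wheel and pointer above 12 N and angular speed of wheel below 0.05 rad/s and contact force between each of the arm, the fingers and wheel below 0.1 N and value of joint brake below 0.5 rad), for 0.3 s.
3. the brake is on (value of joint brake above 0.72 rad and contact force between brake and wheel above 0.5 N), for 0.2 s.
At the end, for the whole second after the job is handed in: The turntable is at rest with its high spot at the pointer (pressing it with over 12 N of the crest's 13.5 N, that is within about 0.12 rad of the crest), the brake lever over (beyond 0.72 rad), its pad pressed on the drum (over 0.5 N), and the robot touching nothing (all of step 3 and contact force between wheel and pointer above 12 N and angular speed of wheel below 0.05 rad/s).
It fails at once if the robot touches the pointer (contact force between any of the arm, the fingers and pointer above 1 N).
It fails at once if the turntable is spun fast (over 4 rad/s) (angular speed of wheel above 4 rad/s).
It fails at once if the brake lever is forced (over 25 N) (contact force between any of the fingers, the arm and brake above 25 N).
It fails at once if a bystander is moved by more than 15 mm (distance of any of spice, mill from where it was at the start of the episode above 0.015 m).
It also fails if it takes over 72 s, if anything falls off the work surface, if the arm or the gripper's body presses on something with over 40 N, if the wrist force passes 120 N, or if a joint passes its speed limit or range.

### The arm

A 7-joint arm with a two-finger parallel gripper is mounted at the origin on a cart in front of the work surface, level with it; the furniture and walls round the work are solid. World frame = base frame: x ahead of the robot, y to its left, z up, the work surface at z = 0. Lengths are in mm, angles in rad, forces in N, time in s.
With the tool pointing down it reaches from about 400 to 875 mm from the base axis. Payload 6.5 kg.
Tool frame: the origin (TCP) lies midway between the tips of the shut fingers; the grasp point (between the pads) lies 19 mm behind it; z points along the fingers, y is the line along which they close (so a half turn about z gives the same grasp; the last joint's range is limited). The gripper opens to 85 mm and grips with 20 to 120 N. Pads are 22 mm wide; open, the fingers measure 114 mm over their backs; the gripper's body (76 mm by 85 mm) begins 54 mm behind the grasp point. The pads swing forward as they close: fully open they stand 13 mm farther back than shut.
Start: joints at [-1.187, 0.536, -0.004, 1.538, 0.003, 1.067, -0.071], TCP at [282.605, 585.341, 231.29] pointing down, gripper open.
Joint ranges: [-2.7, 2.7], [-0.37, 2.16], [-1.27, 1.26], [0.24, 2.4], [-1.31, 4.45], [0.19, 1.91], [-2.76, 2.76]. Speed limits (rad/s): [2.39, 2.39, 3.14, 3.14, 3.14, 3.14, 3.14].

### API

Orientations are given as a unit quaternion [x, y, z, w].
In Python, from cell import env gives the robot as it stands. The module is installed in compiled form; this text tells all that it offers.
- The arm moves only by the tool servo_tool, never from a script. Its arguments are lists of equal length, an entry for each row: "linear": the shift along the world's x, y, z in m, a list of three; "delta_rot": the turn, a rotation vector about the world's x, y, z in degrees, a list of three; "claw": the gripper's target within -1 to 1 (shut at 1, half-way at 0, fully open at -1). In form: {"linear": [[dx, dy, dz], ...], "delta_rot": [[ax, ay, az], ...], "claw": [claw, ...]}. A call has 1 to 20 rows; each row is the pose to reach, as a shift and turn from the pose commanded when the call began; what a row does not reach only later rows make up. A row lasts 1/10 s, in which the tool goes at most 50 mm and 8.59 degrees, less where a joint would pass 70% of its speed; a pose out of reach is approached as far as the arm can. A call with a gripper value outside its range is refused whole. The fingers move at their own pace and stop on an object; the grip force is fixed at half the most. Time passes only in rows, so rows that repeat a pose let the fingers close. It gives the time, the measured TCP pose, the force, the opening and the grip force at its end, in the units of the state.
- env.get_state(): the state, without advancing time (a new reading comes with each control period).
- env.snapshot(name): name is "side" or "top" or "wrist"; returns (picture, depth): 420x560x3 uint8, blue, green, red; 420x560 float32, mm along the optical axis (not along the pixel's ray), 0 where there is no reading.
- env.camera_params(name): a dict with "intrinsics" (3x3 intrinsics, pixels), "cam_to_world" (4x4, takes a point from camera to world coordinates); the wrist camera has in their place "T_tool_cam" (4x4, takes a point from camera to tool coordinates, whose origin is the TCP and whose axes are the flange's). Camera axes: x right, y down, z forward; pixel columns grow to the right and rows downward; lengths in mm; the calibration is good to about 2 mm. A picture is of the moment at which its call begins: read the wrist's pose just before it. camera_params takes no time and is no camera call.
- env.job_done(): hands the job in; it is judged then, once.
Trained networks look in the newest picture that a camera, given by its name, has taken for a name from the list of things; names that differ only in an ending like _2 or _b are one class to them, and where a whole thing is asked for, a point or a joint stands for the part that bears it (a point fixed in the world has none). Each returns a list of dicts, best first, with "confidence" (0 to 1); they miss things now and then, are a little off and sometimes report something else, mostly with a low value. They report only what shows in the picture. A call takes as long as a camera call.
- env.spot_in(camera, query): "centre" ([x, y, z] in mm, in world coordinates, good to about 4 mm: the middle of the surface that is visible of it).
- env.silhouettes(camera, query): "pixels" (420x560 bool, what is visible of it).
The state is a dict: "time_s": time; "joints": joint angles; "dq": joint speeds; "effort": joint torques, N m; "eef_pos": TCP position; "orientation": TCP orientation; "wrist_force": force on the tool from outside, world axes, zero at the start; "torque": the same for the moment, N m; "grip_width": finger opening in mm; "gripper_force": force on a finger pad.
Only numpy, scipy, OpenCV 4.12 (cv2) and the standard library are available. Lean on these libraries where they do the work, as an engineer would, in place of code of your own. Each camera call takes 0.05 s, during which the arm holds its last target. There are 200 camera calls.

## Working session

There is one attempt and no reset: what is moved stays moved. The work goes in short steps, Python scripts to look and compute and a tool call to move; the robot and the scene stay as the last step left them, time stands still between calls to the robot, and variables do not carry over. Pictures are saved under pics/ and viewed, at most 10 in all, crops included, and the job is handed in when it is done.

Besides the shell and the picture viewer there is one more tool, called after "Request:" as name(argument=value, ...) on one line, values as JSON. servo_tool: Moves the arm, as the interface text tells. Its arguments: {"type":"object","properties":{"linear":{"type":"array","items":{"type":"array","items":{"type":"number"}}},"delta_rot":{"type":"array","items":{"type":"array","items":{"type":"number"}}},"claw":{"type":"array","items":{"type":"number"}}},"required":["linear","delta_rot","claw"]}

```bash
mkdir -p pics
python3 - <<'E'
from cell import env
import cv2,numpy as np
s=env.get_state();print(s)
ims=[]
for c in("side","top"):
    p,d=env.snapshot(c);ims.append(p);cv2.imwrite(f"pics/{c}0.png",p)
    for q in("axis","wheel","knob_mid","pointer","pointer_tip","brake","brake_handle","spice","mill"):
        try:
            r=env.spot_in(c,q);print(c,q,[(np.round(x["centre"]).tolist(),round(x["confidence"],2)) for x in r[:2]])
        except Exception as e:print(c,q,e)
    print(env.camera_params(c)["cam_to_world"].round(2).tolist())
print(env.get_state()["time_s"])
E
```

```text
{'time_s': 0.0, 'joints': array([-1.18718378,  0.53716996, -0.00441443,  1.53885444,  0.00262364,
        1.06731103, -0.07119269]), 'dq': array([ 5.39496981e-06,  1.21601857e-03,  1.02362273e-03, -1.37143644e-03,
       -5.68027949e-05, -3.44174394e-04,  1.00550175e-03]), 'effort': array([ 4.52878021e-05, -5.83415759e+01,  1.04862090e+00, -2.59106505e+01,
        1.23290654e-02,  9.60096717e-03,  2.02267080e-05]), 'eef_pos': array([282.38160659, 584.76227013, 230.41815758]), 'orientation': array([ 2.22980878e-01,  9.74822432e-01, -8.61137748e-04, -1.14684238e-04]), 'wrist_force': array([ 0.12055178,  0.63063499, -0.5108889 ]), 'torque': array([-0.06989384,  0.02997915,  0.01238263]), 'gripper_force': 0.0, 'grip_width': 85.54519657418268}
side axis [([542.0, 39.0, 57.0], 0.88)]
side wheel [([537.0, 61.0, 59.0], 0.6)]
side knob_mid [([548.0, 144.0, 87.0], 0.51)]
side pointer [([572.0, 235.0, 57.0], 0.58)]
side pointer_tip [([542.0, 38.0, 59.0], 0.55)]
side brake [([590.0, -84.0, 36.0], 0.71)]
side brake_handle [([588.0, -89.0, 30.0], 0.84)]
side spice [([408.0, -375.0, 66.0], 0.58)]
side mill [([441.0, 444.0, 47.0], 0.5)]
[[0.82, -0.21, 0.54, -58.21], [-0.58, -0.32, 0.75, -796.36], [0.02, -0.93, -0.38, 524.11], [0.0, 0.0, 0.0, 1.0]]
top axis [([567.0, 92.0, 56.0], 0.8)]
top wheel [([549.0, 73.0, 58.0], 0.93)]
top knob_mid [([554.0, 145.0, 108.0], 0.59)]
top pointer [([584.0, 239.0, 65.0], 0.92)]
top pointer_tip []
top brake []
top brake_handle [([593.0, -79.0, 36.0], 0.53)]
top spice [([422.0, -358.0, 103.0], 0.81)]
top mill [([447.0, 444.0, 76.0], 0.54)]
[[0.0, -1.0, 0.08, 427.1], [-1.0, -0.01, -0.02, 64.51], [0.02, -0.08, -1.0, 1334.94], [0.0, 0.0, 0.0, 1.0]]
1.0
```

View pics/top0.png

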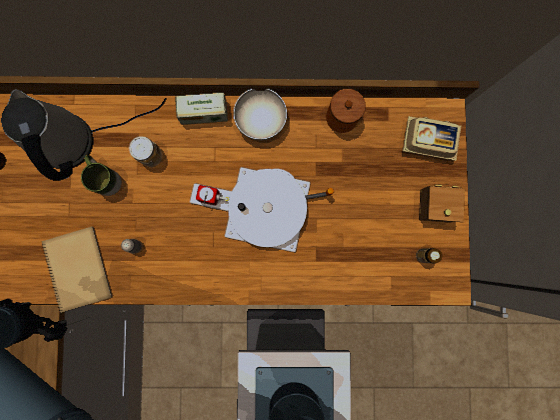

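View pics/side0.png

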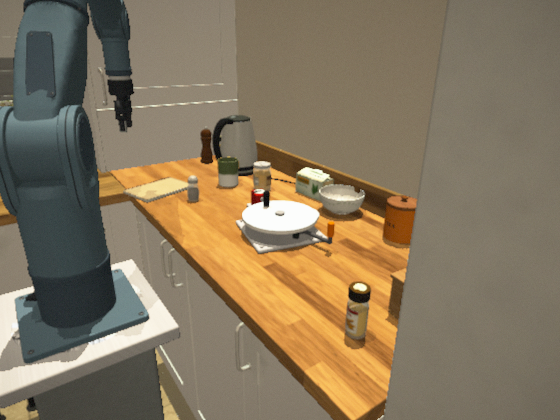

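The top view shows the plate at (267,208), the knob at (242,207), the red pointer at (208,194) and the orange handle at (330,191). Next I'll fit the plate circle and look for the bump in the residuals.

```bash
cat > h.py <<'E'
from cell import env
import cv2,numpy as np
from scipy.optimize import least_squares
def cam(c,s=None):
    P=env.camera_params(c);K=np.array(P["intrinsics"],float)
    if c!="wrist": return K,np.array(P["cam_to_world"],float)
    from scipy.spatial.transform import Rotation as R
    T=np.eye(4);T[:3,:3]=R.from_quat(s["orientation"]).as_matrix();T[:3,3]=s["eef_pos"]
    return K,T@np.array(P["T_tool_cam"],float)
def plane(K,T,uv,z):
    uv=np.atleast_2d(uv).astype(float)
    r=np.c_[uv,np.ones(len(uv))]@np.linalg.inv(K).T@T[:3,:3].T
    return T[:3,3]+r*((z-T[2,3])/r[:,2])[:,None]
def cloud(K,T,d):
    v,u=np.mgrid[:d.shape[0],:d.shape[1]]
    p=np.stack([(u-K[0,2])/K[0,0]*d,(v-K[1,2])/K[1,1]*d,d],-1)
    return p@T[:3,:3].T+T[:3,3]
def rim(K,T,mask,z,c0,show=True):
    cs,_=cv2.findContours(mask.astype(np.uint8),cv2.RETR_EXTERNAL,cv2.CHAIN_APPROX_NONE)
    q=plane(K,T,max(cs,key=len)[:,0],z)[:,:2]
    f=least_squares(lambda p:np.hypot(*(q-p).T)-110,c0,loss="soft_l1",f_scale=.7)
    a=np.degrees(np.arctan2(*(q-f.x).T[::-1]));r=np.hypot(*(q-f.x).T)
    print("centre",f.x.round(1))
    for b in range(-180,180,10):
        m=(a>=b)&(a<b+10)
        print(b+5,r[m].mean().round(1) if m.any() else None,end="; ")
    print();return f.x
E
python3 - <<'E'
from h import *
K,T=cam("top");print(K.round(1).tolist())
p,d=env.snapshot("top");P=cloud(K,T,d)
g=p.min(2)
m=(g>135)&(P[...,2]>48)&(P[...,2]<72)&(np.hypot(P[...,0]-542,P[...,1]-68)<135)
c=rim(K,T,m,58,[542,68])
sil=env.silhouettes("top","wheel");print(len(sil))
if sil: rim(K,T,sil[0]["pixels"],58,[542,68])
hsv=cv2.cvtColor(p,cv2.COLOR_BGR2HSV)
near=np.hypot(P[...,0]-c[0],P[...,1]-c[1])
def rep(n,mm):
    print(n,mm.sum(),P[mm].mean(0).round(1),P[mm].min(0).round(1),P[mm].max(0).round(1))
o=(hsv[...,0]<18)&(hsv[...,0]>6)&(hsv[...,1]>200)&(hsv[...,2]>150)&(near<260)&(P[...,2]>70)&(P[...,2]<95);rep("handle",o)
k=(near<95)&(P[...,2]>85);rep("knob",k)
r=((hsv[...,0]<6)|(hsv[...,0]>174))&(hsv[...,1]>150)&(near<220)&(P[...,2]>50);rep("red",r)
b=cv2.resize(p[150:260,170:350],None,fx=4,fy=4,interpolation=cv2.INTER_CUBIC);cv2.imwrite("pics/top_crop.png",b)
E
```

```text
[[461.2, 0.0, 279.3], [0.0, 461.2, 214.4], [0.0, 0.0, 1.0]]
centre [554.1  76.5]
-175 109.2; -165 109.4; -155 109.2; -145 108.3; -135 107.6; -125 108.1; -115 107.6; -105 107.2; -95 106.9; -85 106.6; -75 106.8; -65 107.3; -55 107.4; -45 108.2; -35 111.9; -25 112.5; -15 110.6; -5 107.0; 5 106.3; 15 106.2; 25 106.8; 35 107.4; 45 107.5; 55 107.9; 65 107.7; 75 107.8; 85 107.9; 95 108.4; 105 108.9; 115 109.5; 125 109.5; 135 109.2; 145 109.7; 155 109.2; 165 109.2; 175 109.3; 
2
centre [554.5  79.4]
-175 110.6; -165 117.9; -155 132.1; -145 140.5; -135 125.2; -125 113.1; -115 109.1; -105 110.1; -95 110.7; -85 110.9; -75 152.5; -65 129.9; -55 126.6; -45 113.6; -35 113.2; -25 113.4; -15 110.2; -5 104.2; 5 103.6; 15 106.6; 25 116.7; 35 126.1; 45 113.4; 55 104.9; 65 123.9; 75 189.3; 85 192.5; 95 131.8; 105 108.1; 115 119.7; 125 134.1; 135 125.2; 145 114.4; 155 108.7; 165 109.2; 175 109.7; 
handle 19 [597.5 -96.   88. ] [ 590.1 -102.4   82.8] [604.5 -88.5  92.1]
knob 49 [549.7 146.1 105.4] [541.3 137.   87.3] [559.6 154.9 112.9]
red 153 [583.7 239.6  76.6] [427.1  64.5  50.9] [ 612.6  274.1 1334.9]
```

View pics/top_crop.png

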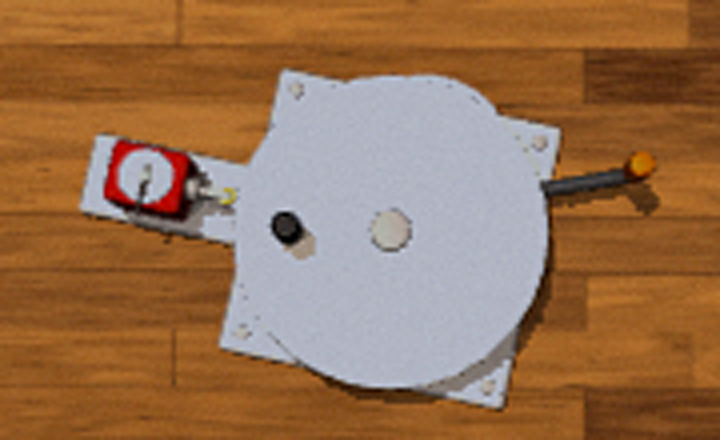

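The crop shows the bump bulging at the upper right of the rim, around crop (450,85), which is about −26° in world. The knob is at about 94° and the pointer at about 80°, so the plate needs roughly +106° CCW. I'll move above the plate for a close look.

Request:
servo_tool(linear=[[0.257,-0.475,0.07],[0.257,-0.475,0.07],[0.257,-0.475,0.07],[0.257,-0.475,0.07],[0.257,-0.475,0.07],[0.257,-0.475,0.07],[0.257,-0.475,0.07],[0.257,-0.475,0.07],[0.257,-0.475,0.07],[0.257,-0.475,0.07],[0.257,-0.475,0.07],[0.257,-0.475,0.07],[0.257,-0.475,0.07],[0.257,-0.475,0.07],[0.257,-0.475,0.07],[0.257,-0.475,0.07]], delta_rot=[[0,0,-64],[0,0,-64],[0,0,-64],[0,0,-64],[0,0,-64],[0,0,-64],[0,0,-64],[0,0,-64],[0,0,-64],[0,0,-64],[0,0,-64],[0,0,-64],[0,0,-64],[0,0,-64],[0,0,-64],[0,0,-64]], claw=[-1,-1,-1,-1,-1,-1,-1,-1,-1,-1,-1,-1,-1,-1,-1,-1])

```text
time_s: 2.7
eef_pos: [539.1, 111.7, 301.1]
orientation: [0.705, 0.709, -0.0, -0.0]
wrist_force: [-0.6, -0.8, 0.4]
grip_width: 85.2
gripper_force: 0.0
```

```bash
cat > look.py <<'E'
from h import *
import sys
s=env.get_state();K,T=cam("wrist",s);p,d=env.snapshot("wrist");P=cloud(K,T,d)
print(s["time_s"],s["eef_pos"].round(1),s["orientation"].round(3),"cam",T[:3,3].round(0),s["wrist_force"].round(1))
cv2.imwrite(f"pics/{sys.argv[1]}.png",p)
hsv=cv2.cvtColor(p,cv2.COLOR_BGR2HSV);c=np.array([554,76.5])
near=np.hypot(P[...,0]-c[0],P[...,1]-c[1]);Z=P[...,2];ok=d>0
m=ok&(near<135)&(abs(Z-58)<6)
print("plate z",np.median(Z[m&(near<60)]),m.sum())
if m.sum()>2000: c=rim(K,T,m,58,c)
def rep(n,mm):
    if mm.sum()>10: print(n,mm.sum(),((P[mm].min(0)+P[mm].max(0))/2).round(1),P[mm].mean(0).round(1),np.ptp(P[mm],0).round(1))
rep("handle",ok&(hsv[...,0]<20)&(hsv[...,0]>5)&(hsv[...,1]>190)&(near<260)&(Z>80)&(Z<95))
rep("knob",ok&(near<95)&(near>45)&(Z>100)&(Z<112))
rep("hub",ok&(near<30)&(Z>63))
red=ok&((hsv[...,0]<6)|(hsv[...,0]>174))&(hsv[...,1]>150)&(near<220)&(near>120)&(abs(Z-67)<5);rep("red",red)
if red.sum()>50:
    rr=cv2.minAreaRect(P[red][:,:2].astype(np.float32));print(rr,"bearing",np.degrees(np.arctan2(rr[0][1]-c[1],rr[0][0]-c[0])))
E
python3 look.py w1
```

```text
2.7 [539.1 111.7 301.1] [ 0.705  0.709 -0.    -0.   ] cam [539. 178. 444.] [-0.6 -0.8  0.4]
plate z 57.78207442914652 26370
centre [555.8  77.5]
-175 109.3; -165 109.3; -155 109.1; -145 109.0; -135 108.7; -125 108.5; -115 108.3; -105 108.1; -95 107.9; -85 107.6; -75 107.5; -65 107.4; -55 107.4; -45 108.2; -35 112.1; -25 113.4; -15 111.5; -5 107.6; 5 106.8; 15 107.5; 25 107.8; 35 107.9; 45 108.3; 55 108.5; 65 108.8; 75 108.9; 85 109.0; 95 109.2; 105 109.5; 115 109.7; 125 109.7; 135 109.7; 145 109.8; 155 109.8; 165 109.8; 175 109.5; 
handle 159 [598.4 -93.6  83.6] [598.1 -92.   84.6] [16.1 16.6  6.8]
knob 315 [553.1 148.1 104.6] [553.  148.1 106.1] [18.9 18.7  8. ]
hub 414 [554.7  78.2  65.1] [554.8  78.1  64.7] [26.6 26.4  4.2]
red 1061 [590.1 245.8  66.1] [588.6 244.7  67. ] [50.  58.3  8. ]
((589.6810913085938, 245.80581665039062), (53.66747283935547, 42.51491165161133), 77.93431854248047) bearing 78.6053771313315
```

View pics/w1.png

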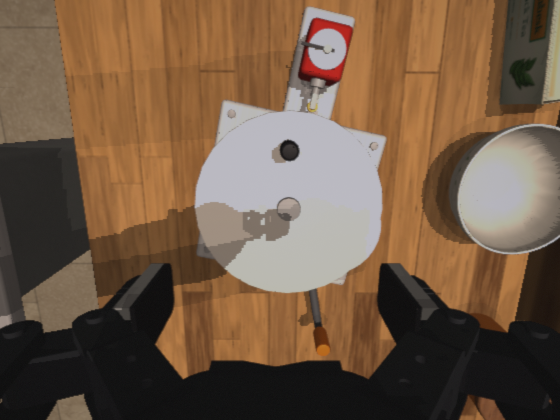

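Request:
servo_tool(linear=[[0.0135,0.037,-0.05],[0.0135,0.037,-0.1],[0.0135,0.037,-0.14],[0.0135,0.037,-0.18],[0.0135,0.037,-0.21],[0.0135,0.037,-0.226],[0.0135,0.037,-0.226],[0.0135,0.037,-0.226],[0.0135,0.037,-0.226],[0.0135,0.037,-0.226],[0.0135,0.037,-0.226],[0.0135,0.037,-0.226],[0.0135,0.037,-0.226],[0.0135,0.037,-0.226],[0.0135,0.037,-0.226]], delta_rot=[[0,0,0],[0,0,0],[0,0,0],[0,0,0],[0,0,0],[0,0,0],[0,0,0],[0,0,0],[0,0,0],[0,0,0],[0,0,0],[0,0,0],[0,0,0],[0,0,0],[0,0,0]], claw=[-1,-1,-1,-1,-1,-1,-0.5,0,0.5,1,1,1,1,1,1])

```text
time_s: 4.25
eef_pos: [553.9, 147.7, 76.8]
orientation: [0.706, 0.709, 0.001, 0.0]
wrist_force: [-2.8, 0.4, 6.9]
grip_width: 17.8
gripper_force: 58.3
```

```bash
python3 -c "
import numpy as np
f=lambda a:70*np.array([np.cos(np.radians(a)),np.sin(np.radians(a))])/1000
print([(f(a)-f(91)).round(4).tolist()+[0] for a in np.arange(95,172,4)])"
```

```text
[[-0.0049, -0.0003, 0], [-0.0097, -0.0009, 0], [-0.0145, -0.0018, 0], [-0.0192, -0.003, 0], [-0.0239, -0.0046, 0], [-0.0284, -0.0065, 0], [-0.0327, -0.0088, 0], [-0.0369, -0.0113, 0], [-0.0409, -0.0141, 0], [-0.0447, -0.0172, 0], [-0.0483, -0.0205, 0], [-0.0516, -0.0241, 0], [-0.0547, -0.0279, 0], [-0.0575, -0.0319, 0], [-0.06, -0.0361, 0], [-0.0622, -0.0404, 0], [-0.0641, -0.0449, 0], [-0.0657, -0.0495, 0], [-0.067, -0.0542, 0], [-0.0679, -0.059, 0]]
```

Request:
servo_tool(linear=[[-0.0049,-0.0003,0],[-0.0097,-0.0009,0],[-0.0145,-0.0018,0],[-0.0192,-0.003,0],[-0.0239,-0.0046,0],[-0.0284,-0.0065,0],[-0.0327,-0.0088,0],[-0.0369,-0.0113,0],[-0.0409,-0.0141,0],[-0.0447,-0.0172,0],[-0.0483,-0.0205,0],[-0.0516,-0.0241,0],[-0.0547,-0.0279,0],[-0.0575,-0.0319,0],[-0.06,-0.0361,0],[-0.0622,-0.0404,0],[-0.0641,-0.0449,0],[-0.0657,-0.0495,0],[-0.067,-0.0542,0],[-0.0679,-0.059,0]], delta_rot=[[0,0,0],[0,0,0],[0,0,0],[0,0,0],[0,0,0],[0,0,0],[0,0,0],[0,0,0],[0,0,0],[0,0,0],[0,0,0],[0,0,0],[0,0,0],[0,0,0],[0,0,0],[0,0,0],[0,0,0],[0,0,0],[0,0,0],[0,0,0]], claw=[1,1,1,1,1,1,1,1,1,1,1,1,1,1,1,1,1,1,1,1])

```text
time_s: 6.25
eef_pos: [485.5, 90.0, 76.7]
orientation: [0.705, 0.709, 0.001, -0.0]
wrist_force: [-2.5, 3.1, 13.9]
grip_width: 18.0
gripper_force: 60.2
```

```bash
python3 look.py w2
python3 - <<'E'
from h import *
s=env.get_state();print(s["time_s"],s["eef_pos"].round(1),s["wrist_force"].round(1))
v=s["eef_pos"][:2]-[554.8,78.1];print(np.hypot(*v),np.degrees(np.arctan2(v[1],v[0])))
E
```

```text
6.25 [485.5  90.   76.7] [ 0.705  0.709  0.001 -0.   ] cam [485. 156. 219.] [-2.5  3.1 13.9]
plate z 57.78263509359388 81878
centre [555.7  77.7]
-175 90.2; -165 25.6; -155 27.5; -145 21.6; -135 18.2; -125 None; -115 None; -105 None; -95 None; -85 None; -75 17.4; -65 18.9; -55 24.5; -45 43.9; -35 86.6; -25 84.3; -15 67.6; -5 67.9; 5 67.1; 15 63.1; 25 67.1; 35 62.9; 45 82.6; 55 91.4; 65 103.6; 75 110.4; 85 112.6; 95 100.9; 105 102.9; 115 97.0; 125 100.0; 135 101.1; 145 87.4; 155 99.8; 165 74.7; 175 83.2; 
knob 3026 [485.9  90.2 106. ] [485.9  94.2 105.8] [45.  23.6 12. ]
hub 5099 [546.1  84.1 115.3] [541.7  87.8 117.6] [ 43.9  39.  104.5]
6.3 [485.3  88.8  76.6] [-2.6  2.4 14.5]
70.31709548840918 171.21862822499423
```

View pics/w2.png

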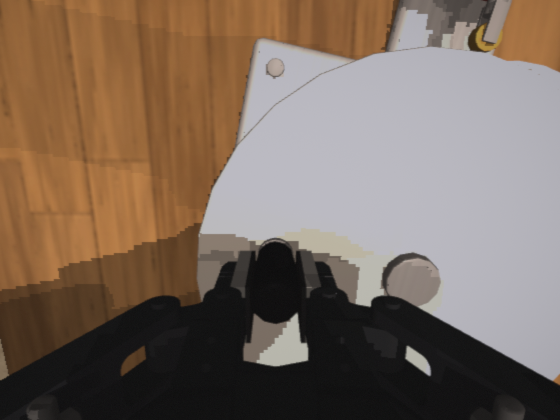

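Picture: the knob is held at (275,270) and the brass roller sits at the rim at (485,38). I'll continue in small steps, reading the force at each one.

Request:
servo_tool(linear=[[-0.0003,-0.0024,0],[-0.0006,-0.0049,0]], delta_rot=[[0,0,0],[0,0,0]], claw=[1,1])

```text
time_s: 6.5
eef_pos: [484.8, 85.1, 76.7]
orientation: [0.705, 0.709, 0.001, -0.001]
wrist_force: [-3.7, 3.4, 15.7]
grip_width: 18.0
gripper_force: 60.2
```

Request:
servo_tool(linear=[[-0.0002,-0.0024,0],[-0.0003,-0.0049,0]], delta_rot=[[0,0,0],[0,0,0]], claw=[1,1])

```text
time_s: 6.7
eef_pos: [484.4, 80.1, 76.6]
orientation: [0.705, 0.709, 0.001, -0.001]
wrist_force: [-3.1, 3.3, 15.4]
grip_width: 17.7
gripper_force: 60.2
```

Request:
servo_tool(linear=[[0,-0.0024,0],[0.0001,-0.0049,0]], delta_rot=[[0,0,0],[0,0,0]], claw=[1,1])

```text
time_s: 6.9
eef_pos: [484.4, 75.8, 76.6]
orientation: [0.705, 0.709, 0.001, -0.001]
wrist_force: [-3.8, 5.1, 15.1]
grip_width: 17.6
gripper_force: 60.3
```

Request:
servo_tool(linear=[[0.0001,-0.0018,0],[0.0003,-0.0037,0]], delta_rot=[[0,0,0],[0,0,0]], claw=[1,1])

```text
time_s: 7.1
eef_pos: [484.6, 72.5, 76.6]
orientation: [0.705, 0.709, 0.001, -0.001]
wrist_force: [-3.4, 7.4, 16.5]
grip_width: 17.6
gripper_force: 60.3
```

Request:
servo_tool(linear=[[0.0002,-0.0018,0],[0.0005,-0.0036,0]], delta_rot=[[0,0,0],[0,0,0]], claw=[1,1])

```text
time_s: 7.3
eef_pos: [485.0, 69.0, 76.6]
orientation: [0.705, 0.709, 0.001, -0.001]
wrist_force: [-5.1, 6.4, 17.1]
grip_width: 18.2
gripper_force: 60.4
```

Request:
servo_tool(linear=[[0.0003,-0.0018,0],[0.0007,-0.0036,0]], delta_rot=[[0,0,0],[0,0,0]], claw=[1,1])

```text
time_s: 7.5
eef_pos: [485.5, 65.3, 76.6]
orientation: [0.705, 0.709, 0.001, -0.001]
wrist_force: [-4.2, 5.9, 17.3]
grip_width: 17.9
gripper_force: 60.5
```

Request:
servo_tool(linear=[[0.0003,-0.0012,0],[0.0006,-0.0024,0]], delta_rot=[[0,0,0],[0,0,0]], claw=[1,1])

```text
time_s: 7.7
eef_pos: [486.0, 62.6, 76.6]
orientation: [0.705, 0.709, 0.001, -0.001]
wrist_force: [-4.7, 5.2, 17.8]
grip_width: 17.9
gripper_force: 60.5
```

Request:
servo_tool(linear=[[0.0003,-0.0012,0],[0.0006,-0.0024,0]], delta_rot=[[0,0,0],[0,0,0]], claw=[1,1])

```text
time_s: 7.9
eef_pos: [486.6, 60.0, 76.6]
orientation: [0.705, 0.709, 0.001, -0.001]
wrist_force: [-4.5, 4.4, 17.7]
grip_width: 17.7
gripper_force: 60.5
```

Request:
servo_tool(linear=[[0.0004,-0.0012,0],[0.0007,-0.0023,0]], delta_rot=[[0,0,0],[0,0,0]], claw=[1,1])

```text
time_s: 8.1
eef_pos: [487.4, 57.3, 76.6]
orientation: [0.705, 0.709, 0.001, -0.001]
wrist_force: [-4.7, 3.8, 17.5]
grip_width: 17.6
gripper_force: 60.5
```

Request:
servo_tool(linear=[[0.0004,-0.0012,0],[0.0008,-0.0023,0]], delta_rot=[[0,0,0],[0,0,0]], claw=[1,1])

```text
time_s: 8.3
eef_pos: [488.3, 54.6, 76.6]
orientation: [0.705, 0.709, 0.001, -0.001]
wrist_force: [-3.7, 2.4, 18.4]
grip_width: 17.8
gripper_force: 60.5
```

Request:
servo_tool(linear=[[0.0004,-0.0012,0],[0.0009,-0.0023,0]], delta_rot=[[0,0,0],[0,0,0]], claw=[1,1])

```text
time_s: 8.5
eef_pos: [489.2, 52.0, 76.6]
orientation: [0.705, 0.709, 0.001, -0.001]
wrist_force: [-3.5, 1.6, 16.4]
grip_width: 17.5
gripper_force: 60.5
```

Request:
servo_tool(linear=[[0.0005,-0.0012,0],[0.001,-0.0023,0]], delta_rot=[[0,0,0],[0,0,0]], claw=[1,1])

```text
time_s: 8.7
eef_pos: [490.3, 49.3, 76.6]
orientation: [0.706, 0.709, 0.001, -0.0]
wrist_force: [-4.2, 0.7, 17.4]
grip_width: 17.8
gripper_force: 60.5
```

Request:
servo_tool(linear=[[-0.0005,0.0011,0],[-0.001,0.0023,0]], delta_rot=[[0,0,0],[0,0,0]], claw=[1,1])

```text
time_s: 8.9
eef_pos: [490.3, 49.5, 76.7]
orientation: [0.706, 0.708, 0.0, 0.001]
wrist_force: [-0.7, -6.8, 13.5]
grip_width: 17.8
gripper_force: 60.0
```

Request:
servo_tool(linear=[[-0.0004,0.0011,0],[-0.0009,0.0023,0]], delta_rot=[[0,0,0],[0,0,0]], claw=[1,1])

```text
time_s: 9.1
eef_pos: [489.7, 50.8, 76.7]
orientation: [0.707, 0.708, 0.0, 0.002]
wrist_force: [-0.7, -7.2, 12.7]
grip_width: 17.7
gripper_force: 60.0
```

Request:
servo_tool(linear=[[-0.0003,0.0009,0],[-0.0006,0.0017,0]], delta_rot=[[0,0,0],[0,0,0]], claw=[1,1])

```text
time_s: 9.3
eef_pos: [489.0, 52.5, 76.6]
orientation: [0.707, 0.708, 0.0, 0.002]
wrist_force: [-0.6, -7.5, 13.2]
grip_width: 17.8
gripper_force: 60.0
```

Request:
servo_tool(linear=[[-0.0003,0.0009,0],[-0.0006,0.0017,0]], delta_rot=[[0,0,0],[0,0,0]], claw=[1,1])

```text
time_s: 9.5
eef_pos: [488.3, 54.4, 76.7]
orientation: [0.707, 0.708, 0.0, 0.001]
wrist_force: [0.2, -6.5, 12.3]
grip_width: 17.4
gripper_force: 60.1
```

Request:
servo_tool(linear=[[-0.0003,0.001,0],[-0.0006,0.002,0],[-0.0008,0.0029,0],[-0.0008,0.0029,0],[-0.0008,0.0029,0]], delta_rot=[[0,0,0],[0,0,0],[0,0,0],[0,0,0],[0,0,0]], claw=[1,1,1,1,1])

```text
time_s: 10.0
eef_pos: [487.2, 57.8, 76.6]
orientation: [0.706, 0.708, 0.0, 0.001]
wrist_force: [-0.9, -6.5, 14.5]
grip_width: 18.2
gripper_force: 60.2
```

Request:
servo_tool(linear=[[0,0,0],[0,0,0],[0,0,0],[0,0,0],[0,0,0],[0,0,0.04],[0,0,0.08],[0.02,0.02,0.12],[0.04,0.04,0.16],[0.052,0.052,0.2],[0.052,0.052,0.225],[0.052,0.052,0.225],[0.052,0.052,0.225]], delta_rot=[[0,0,0],[0,0,0],[0,0,0],[0,0,0],[0,0,0],[0,0,0],[0,0,0],[0,0,0],[0,0,0],[0,0,0],[0,0,0],[0,0,0],[0,0,0]], claw=[0.5,0,-0.5,-1,-1,-1,-1,-1,-1,-1,-1,-1,-1])

```text
time_s: 11.3
eef_pos: [538.3, 111.6, 300.0]
orientation: [0.706, 0.709, 0.0, -0.0]
wrist_force: [0.2, -0.4, -0.7]
grip_width: 85.9
gripper_force: 0.0
```

```bash
python3 look.py w3
python3 - <<'E'
import cv2
p=cv2.imread("pics/w3.png");cv2.imwrite("pics/w3c.png",cv2.resize(p[0:200,160:430],None,fx=2.9,fy=2.9,interpolation=cv2.INTER_CUBIC))
E
```

```text
11.3 [538.3 111.6 300. ] [ 0.706  0.709  0.    -0.   ] cam [538. 178. 442.] [ 0.2 -0.4 -0.7]
plate z 57.78772320231755 26430
centre [555.1  79.8]
-175 108.8; -165 109.1; -155 109.4; -145 109.6; -135 109.8; -125 110.1; -115 110.1; -105 110.0; -95 109.9; -85 109.9; -75 109.9; -65 109.6; -55 109.6; -45 109.4; -35 109.0; -25 108.8; -15 108.4; -5 107.9; 5 107.7; 15 107.6; 25 107.4; 35 107.2; 45 106.9; 55 107.1; 65 109.9; 75 121.4; 85 114.1; 95 109.1; 105 107.2; 115 107.2; 125 107.5; 135 107.8; 145 108.1; 155 108.2; 165 108.3; 175 108.6; 
handle 160 [598.2 -92.8  83.8] [598.2 -91.6  84.6] [15.6 17.3  7. ]
knob 276 [488.1  58.7 104.5] [488.3  59.5 105.8] [18.8 19.2  8.2]
hub 419 [555.   78.4  65.3] [554.6  78.4  64.8] [26.4 26.2  4.5]
red 1058 [589.7 245.8  66.6] [588.8 244.1  67. ] [50.  58.6  9.2]
((589.7783203125, 245.82754516601562), (53.65250778198242, 42.6724739074707), 78.07164001464844) bearing 78.20965621021212
```

View pics/w3c.png

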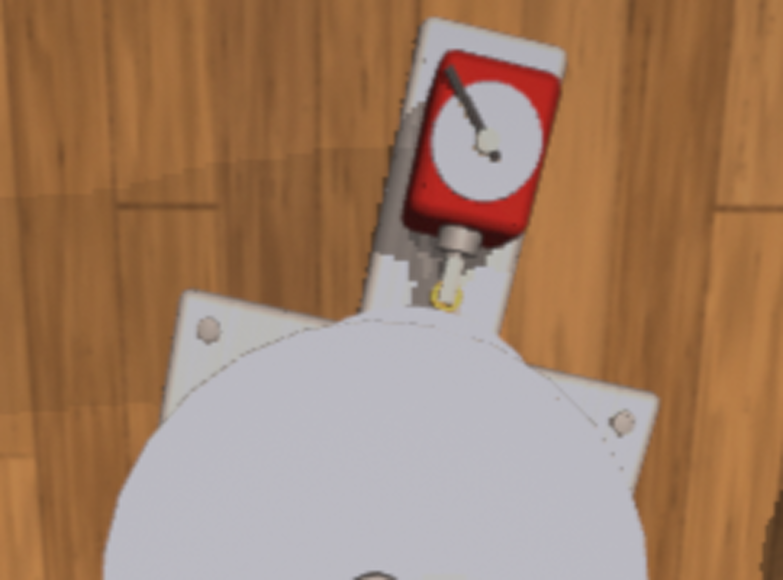

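The needle has swung from pointing left to about 116°, a change of 0.88 rad, which is essentially the full crest swing. The bump edges, at crop (340,322) and (527,365), straddle the roller at (447,297). The knob is at 196° and the bump is centred within about 2°. Now the brake: I'll come down behind the handle with shut fingers.

Request:
servo_tool(linear=[[0.02,-0.04,0],[0.04,-0.08,0],[0.06,-0.12,0],[0.085,-0.16,0],[0.104,-0.197,0],[0.104,-0.197,-0.04],[0.104,-0.197,-0.08],[0.104,-0.197,-0.12],[0.104,-0.197,-0.16],[0.104,-0.197,-0.2],[0.104,-0.197,-0.225],[0.104,-0.197,-0.24],[0.104,-0.197,-0.24],[0.104,-0.197,-0.24],[0.104,-0.197,-0.24]], delta_rot=[[0,0,-3],[0,0,-6],[0,0,-12],[0,0,-12],[0,0,-12],[0,0,-12],[0,0,-12],[0,0,-12],[0,0,-12],[0,0,-12],[0,0,-12],[0,0,-12],[0,0,-12],[0,0,-12],[0,0,-12]], claw=[1,1,1,1,1,1,1,1,1,1,1,1,1,1,1])

```text
time_s: 12.85
eef_pos: [643.8, -85.7, 61.9]
orientation: [0.776, 0.631, 0.001, 0.001]
wrist_force: [-0.2, -0.2, -0.2]
grip_width: 0.3
gripper_force: 0.0
```

Run:
```python
from h import *
s=env.get_state();print(s["time_s"],s["eef_pos"].round(1),s["wrist_force"].round(1))
a=lambda b,lag,r=105:np.array([581.4+r*np.cos(np.radians(b))-lag*np.sin(np.radians(b)),9.6+r*np.sin(np.radians(b))+lag*np.cos(np.radians(b))])
prev=s["eef_pos"][:2]
for b in (-80.6,-84,-88,-92,-96,-100,-104,-108,-112,-116,-119,-121,-123,-125,-127,-129):
    q=a(b,24);print(b,q.round(1),((q-prev)/1000).round(4).tolist())
```

```text
12.85 [643.8 -85.7  61.9] [-0.2 -0.2 -0.2]
-80.6 [622.2 -90.1] [-0.0215, -0.0044]
-84 [616.2 -92.3] [-0.0275, -0.0066]
-88 [609.  -94.5] [-0.0347, -0.0088]
-92 [601.7 -96.2] [-0.042, -0.0105]
-96 [594.3 -97.3] [-0.0495, -0.0116]
-100 [586.8 -98. ] [-0.057, -0.0123]
-104 [579.3 -98.1] [-0.0645, -0.0124]
-108 [571.8 -97.7] [-0.072, -0.012]
-112 [564.3 -96.7] [-0.0794, -0.011]
-116 [556.9 -95.3] [-0.0868, -0.0096]
-119 [551.5 -93.9] [-0.0923, -0.0082]
-121 [547.9 -92.8] [-0.0959, -0.0071]
-123 [544.3 -91.5] [-0.0994, -0.0058]
-125 [540.8 -90.2] [-0.1029, -0.0045]
-127 [537.4 -88.7] [-0.1064, -0.003]
-129 [534.  -87.1] [-0.1098, -0.0014]
```

Push gently along the arc to just short of contact (bearing −116°).

Request:
servo_tool(linear=[[-0.01,-0.002,0],[-0.0175,-0.0036,0],[-0.0215,-0.0044,0],[-0.0245,-0.0055,0],[-0.0275,-0.0066,0],[-0.0311,-0.0077,0],[-0.0347,-0.0088,0]], delta_rot=[[0,0,0],[0,0,0],[0,0,0],[0,0,0],[0,0,0],[0,0,0],[0,0,0]], claw=[1,1,1,1,1,1,1])

```text
time_s: 13.55
eef_pos: [608.0, -94.0, 60.4]
orientation: [0.776, 0.631, 0.0, 0.0]
wrist_force: [2.6, 1.4, -0.0]
grip_width: -0.2
gripper_force: 1.0
```

Request:
servo_tool(linear=[[-0.0036,-0.0009,0],[-0.0073,-0.0017,0],[-0.011,-0.0023,0],[-0.0148,-0.0028,0],[-0.0185,-0.0032,0],[-0.0223,-0.0035,0],[-0.0261,-0.0036,0],[-0.0298,-0.0036,0],[-0.0336,-0.0034,0],[-0.0373,-0.0032,0],[-0.041,-0.0027,0],[-0.0447,-0.0022,0],[-0.0484,-0.0016,0],[-0.0521,-0.0008,0]], delta_rot=[[0,0,0],[0,0,0],[0,0,0],[0,0,0],[0,0,0],[0,0,0],[0,0,0],[0,0,0],[0,0,0],[0,0,0],[0,0,0],[0,0,0],[0,0,0],[0,0,0]], claw=[1,1,1,1,1,1,1,1,1,1,1,1,1,1])

```text
time_s: 14.95
eef_pos: [555.7, -94.9, 60.4]
orientation: [0.776, 0.631, 0.0, 0.0]
wrist_force: [2.9, 2.0, -0.3]
grip_width: 0.3
gripper_force: 1.5
```

Request:
servo_tool(linear=[[-0.0018,0.0005,0],[-0.0036,0.001,0],[-0.0054,0.0014,0]], delta_rot=[[0,0,0],[0,0,0],[0,0,0]], claw=[1,1,1])

```text
time_s: 15.25
eef_pos: [550.4, -93.5, 60.3]
orientation: [0.776, 0.631, 0.0, 0.0]
wrist_force: [2.6, 1.8, -0.4]
grip_width: 0.1
gripper_force: 1.5
```

Request:
servo_tool(linear=[[-0.0009,0.0003,0],[-0.0018,0.0006,0]], delta_rot=[[0,0,0],[0,0,0]], claw=[1,1])

```text
time_s: 15.45
eef_pos: [548.7, -93.0, 60.3]
orientation: [0.776, 0.631, 0.0, 0.0]
wrist_force: [3.0, 1.6, 0.1]
grip_width: -0.3
gripper_force: 1.6
```

Request:
servo_tool(linear=[[-0.0009,0.0003,0],[-0.0018,0.0006,0]], delta_rot=[[0,0,0],[0,0,0]], claw=[1,1])

```text
time_s: 15.65
eef_pos: [547.6, -92.5, 60.4]
orientation: [0.776, 0.631, 0.0, 0.001]
wrist_force: [5.4, 1.3, -2.7]
grip_width: -0.0
gripper_force: 2.9
```

Request:
servo_tool(linear=[[-0.0005,0.0003,0],[-0.0008,0.0004,0]], delta_rot=[[0,0,0],[0,0,0]], claw=[1,1])

```text
time_s: 15.85
eef_pos: [547.3, -92.4, 60.5]
orientation: [0.776, 0.631, 0.001, 0.001]
wrist_force: [7.4, 1.0, -3.3]
grip_width: 0.0
gripper_force: 3.4
```

Request:
servo_tool(linear=[[-0.0005,0.0003,0],[-0.0006,0.0003,0],[-0.0006,0.0003,0]], delta_rot=[[0,0,0],[0,0,0],[0,0,0]], claw=[1,1,1])

```text
time_s: 16.15
eef_pos: [547.1, -92.3, 60.6]
orientation: [0.776, 0.631, 0.001, 0.002]
wrist_force: [7.7, 0.2, -3.5]
grip_width: -0.2
gripper_force: 3.7
```

Request:
servo_tool(linear=[[-0.0004,0.0002,0],[-0.0004,0.0002,0],[0.008,-0.005,0],[0.02,-0.012,0],[0.035,-0.02,0],[0.035,-0.02,0.05],[0.035,-0.02,0.1],[0.035,-0.02,0.15],[0.02,0.02,0.2],[0,0.06,0.235],[0,0.1,0.235],[-0.003,0.15,0.235],[-0.006,0.2,0.235],[-0.006,0.2,0.235],[-0.006,0.2,0.235]], delta_rot=[[0,0,0],[0,0,0],[0,0,0],[0,0,0],[0,0,0],[0,0,0],[0,0,0],[0,0,0],[0,0,0],[0,0,6],[0,0,12],[0,0,12],[0,0,12],[0,0,12],[0,0,12]], claw=[1,1,1,1,1,1,1,1,1,1,1,1,1,1,1])

```text
time_s: 17.65
eef_pos: [538.3, 109.4, 294.6]
orientation: [0.704, 0.71, -0.001, -0.001]
wrist_force: [-0.7, -1.1, 0.0]
grip_width: 0.1
gripper_force: 0.0
```

```bash
sed -i 's/"handle",/"handle",/' look.py; python3 look.py w4|grep -v ";"
python3 - <<'E'
import cv2
from h import *
p=cv2.imread("pics/w4.png");cv2.imwrite("pics/w4c.png",cv2.resize(p[0:280,150:430],None,fx=2.1,fy=2.1,interpolation=cv2.INTER_CUBIC))
env.snapshot("top");print([(x["centre"],x["confidence"]) for x in env.spot_in("top","brake_handle")])
E
```

```text
17.65 [538.3 109.4 294.6] [ 0.704  0.71  -0.001 -0.001] cam [539. 176. 437.] [-0.7 -1.1  0. ]
plate z 57.79003324698897 24992
centre [555.4  81.4]
knob 283 [487.9  58.4 104.3] [488.3  59.3 105.8] [19.3 18.9  8.6]
hub 819 [553.5  84.3 209.3] [554.1  89.1 194.7] [ 34.   40.  292.7]
red 1096 [590.2 245.6  66.7] [588.8 244.2  67. ] [50.1 58.2  9.2]
((589.8252563476562, 245.74221801757812), (53.58676528930664, 42.68124008178711), 77.98689270019531) bearing 78.16632474321845
[([533.9, -66.3, 36.7], 0.57)]
```

View pics/w4c.png

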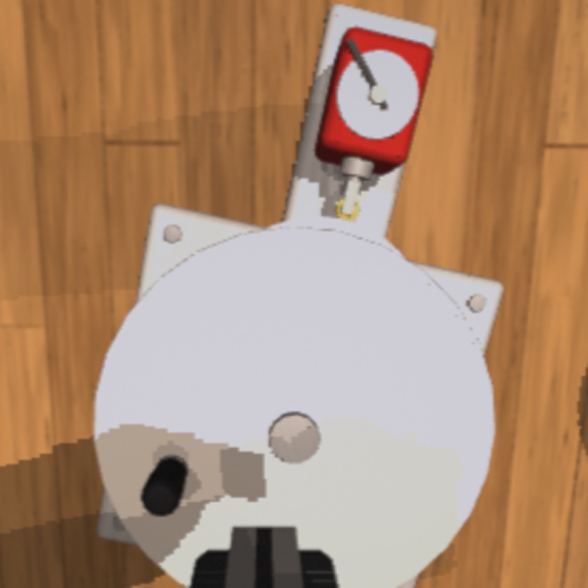

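The needle and knob are unchanged, so the crest is still at the pointer. The lever sits at about −122°, and the handle resisted with about 8 N. Handing in.

```bash
python3 -c "
from cell import env
print(env.job_done())"
```

```text
the job is handed in; nothing more can be done
None
```

The job is handed in: the high spot is within about 2° of the pointer, the brake was pushed on until it resisted with about 8 N, and the arm is clear; the hand-in gave no pass or fail result.

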